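# Sort the bag clips and fasten the recipe card

### The job

Of the three bag clips on the rim of the tea caddy one has lost its spring, which you can only tell by squeezing them. Put the weak clip in the pink dish, and clip the recipe card to the easel with the two sound ones: one towards each top corner, in line with the leaning board and pushed fully down over card and board. Leave the card on its ledge and do not push the mug, salt shaker or jam jar about.

Things in the scene. Friction and masses are not known exactly. Their poses are not given: they have to be found in the camera images.
- tea_caddy: open light wooden box of tea envelopes, 120 (its x) by 220 (its y) by 70 mm high, walls 5 mm; fixed. Origin mid-underside, z up. Its near long wall, mid-wall at x = -57.5 mm, carries the three clips, about 66 mm apart along y. The envelopes stay below the rim, 40 mm behind that wall
- clip_1: blue plastic bag clip, 22 mm wide along its pin, 80 mm tall, about 34 g. Origin midway between the jaw pads; z runs from jaws to handles, x is the squeeze direction, y along the pin. z of jaw tips -5 mm, pads -5 to 5, pin 30, flat handles 36 to 75: squeeze them at about 62. At the start it stands on the caddy's near rim, handles up, x across the wall, origin 10 mm below the rim
- clip_2: looks like clip_1. At z = 62 mm a clip's handles are 31 mm apart (over their outsides) while it sits on a 5 mm edge; squeezed to their stop they are parallel, 22 mm apart, and the jaw pads gape 14 mm. An edge can enter the jaws until it meets the spring coil, at z = 25 mm. One of the three clips has a weak spring, two are sound; neither look nor place tells which
- clip_3: looks like clip_1. Force on each finger when a clip is squeezed at z = 62 mm: sound about 8.5 N as the jaws begin to open, 9.5 N at a handle width of 27 mm, 11 N just before the stop; weak 2, 2.5 and 3 N; a grip of 20 N or more holds any open at the stop. Let go on a 5 mm edge, a sound clip clamps with about 10 N, the weak one with 2.5 N
- easel_board: wooden board 176 mm wide, 150 mm up its slope, of a fixed recipe easel; leans back 35 deg from vertical. Board (3 mm) and the card on its front (2 mm) end at the same top edge. Origin: middle of that edge, mid-thickness, 147 mm above the worktop; z up the slope, y along the edge, x the normal to the back. A clip goes on with its z and x along the board's (either way round), home when its origin is about 25 mm below the edge
- recipe_card: stiff white laminated recipe card with a picture of a plate, 170 mm wide, 150 mm tall, 2 mm thick, about 50 g, loose on the easel's lipped ledge. Origin and axes coincide with easel_board's while it lies in place
- pink_dish: pink oval plastic dish, rim 156 (its x) by 129 mm (its y), 58 mm high, inner floor 10 mm above the worktop and about 80 mm across; fixed. Origin mid-underside
- mug_a: blue mug with a pale band, 80 mm across, 101 mm high, handle to its +y; a bystander. Origin mid-underside
- salt_shaker: salt shaker with grey cap, 44 mm across, 90 mm high; a bystander. Origin mid-underside
- jam_jar: jam jar with a grey lid, 66 mm across, 108 mm high; a bystander. Origin mid-underside

How it is judged:
By the outcome, as a careful person would: the job done as asked, in the order asked, and still so for the second after the job is handed in, with the robot touching nothing.
It also fails if it takes over 67 s, if anything falls off the work surface, if the arm or the gripper's body presses on something with over 40 N, if the wrist force passes 120 N, or if a joint passes its speed limit or range.

### The arm

A 7-joint arm with a two-finger parallel gripper is mounted at the origin on a cart in front of the work surface, level with it; the furniture and walls round the work are solid. World frame = base frame: x ahead of the robot, y to its left, z up, the work surface at z = 0. Lengths are in m, angles in rad, forces in N, time in s.
With the tool pointing down it reaches from about 0.425 to 0.875 m from the base axis. Payload 8.4 kg.
Tool frame: the origin (TCP) lies at the very end of the fingers, on their centre line; the grasp point (between the pads) lies 19 mm behind it; z points along the fingers, x is the direction in which the jaws open and shut, and the axes are right-handed (so a half turn about z gives the same grasp; the last joint's range is limited). The gripper opens to 87 mm and grips with 3 to 60 N. Pads are 19 mm wide; open, the fingers measure 117 mm over their backs; the gripper's body (75 mm by 190 mm) begins 51 mm behind the grasp point.
Start: joints at [1.244, 0.333, 0.04, 1.465, -0.013, 1.343, -0.059], TCP at [0.147, -0.633, 0.223] pointing down, gripper open.
Joint ranges: [-2.58, 2.58], [-0.38, 2.09], [-1.3, 1.39], [0.25, 2.4], [-1.5, 4.64], [0.08, 2.09], [-2.65, 2.65]. Speed limits (rad/s): [2.22, 2.22, 2.79, 2.79, 3.14, 3.14, 3.14].

### API

Orientations are given as a unit quaternion [x, y, z, w].
In Python, from cell import ctrl gives the robot as it stands. Calls block until the motion is done:
- ctrl.reach(position, orientation): joint-space move of the TCP to a pose.
- ctrl.movel(position, orientation=None, vel=0.15): straight line of the TCP; orientation=None keeps the orientation; vel is the mean speed in m/s.
- ctrl.move_j(angles): joint-space move.
- ctrl.open_gripper() and ctrl.gripper_close(): open the fingers fully, or close them until they stop; the grip force is fixed at half the most.
- ctrl.dwell(seconds).
- ctrl.solve_ik(position, orientation): joint angles nearest the present ones, or None.
- ctrl.get_state(): the state.
- ctrl.grab_frame(name): name is "side" or "top"; returns a dict with "image" (420x560x3 uint8, red, green, blue), "fx", "fy", "cx", "cy" (pixels), "position" and "orientation" of the camera in the world. Camera axes: x right, y down, z forward; pixel columns grow to the right and rows downward; lengths in m; the calibration is good to about 2 mm. A picture is of the moment at which its call begins. There is no depth.
A pose or a line that the arm cannot do raises ctrl.IKError and nothing moves.
- ctrl.finish_job(): hands the job in, once; it reports no verdict.
The state is a dict: "time_s": time; "qpos": joint angles; "joint_vel": joint speeds; "joint_efforts": joint torques, N m; "position": TCP position; "orientation": TCP orientation; "force": force on the tool from outside, world axes, zero at the start; "wrist_torque": the same for the moment, N m; "width": finger opening in m.
Only numpy, scipy, OpenCV 4.12 (cv2) and the standard library are available. Lean on these libraries where they do the work, as an engineer would, in place of code of your own. Each camera call takes 0.05 s, during which the arm holds its last target.

## Working session

There is one attempt and no reset: what is moved stays moved. The work goes in short steps, each a Python script; the robot and the scene stay as the last script left them, time stands still between calls to the robot, and variables do not carry over. Pictures are saved under pics/ and viewed, and the job is handed in when it is done.

```bash
ls -la; mkdir -p pics; python3 - <<'E'
from cell import ctrl
import cv2,json
for n in("side","top"):
    f=ctrl.grab_frame(n); cv2.imwrite(f"pics/{n}0.png",f["image"][:,:,::-1])
    print(n,{k:v for k,v in f.items() if k!="image"})
s=ctrl.get_state(); print(s)
E
```

```text
total 12
drwxr-xr-x  3 agent agent 4096 Dec  7 02:03 .
drwxr-xr-x 23 root  root  4096 Dec  7 02:03 ..
drwxr-xr-x  2 agent agent 4096 Dec  7 02:03 pics
side {'fx': 397.40540416602903, 'fy': 397.40540416602903, 'cx': 277.8889160080208, 'cy': 211.139633280207, 'position': array([ 0.58774213, -0.83856106,  0.72645008]), 'orientation': array([ 0.89325187,  0.00432578,  0.0036544 , -0.44952089])}
top {'fx': 460.1576819339488, 'fy': 460.1576819339488, 'cx': 275.2406348586372, 'cy': 210.0242325679854, 'position': array([0.35492659, 0.00835202, 1.24472315]), 'orientation': array([-0.64990999,  0.75317988, -0.07524593,  0.06837488])}
{'time_s': 0.1, 'qpos': array([ 1.24380458,  0.33380762,  0.03985504,  1.46616552, -0.01341836,
        1.3432721 , -0.05848943]), 'joint_vel': array([-0.00154422,  0.00023303, -0.00262294, -0.00110399, -0.00058429,
        0.00144505, -0.00088071]), 'joint_efforts': array([ 2.73155114e-03, -6.57807612e+01,  1.33907251e+00, -4.04711187e+01,
       -5.98984142e-02,  4.09205700e-02,  6.12310032e-05]), 'position': array([ 0.14668905, -0.63281397,  0.2217775 ]), 'orientation': array([ 7.82890276e-01, -6.22159413e-01, -5.63392521e-04, -4.04346145e-04]), 'force': array([ 0.47172409, -0.58077829, -0.14586403]), 'wrist_torque': array([-0.01693724, -0.01483405, -0.02307619]), 'width': 0.08706215728164014}
```

View pics/side0.png

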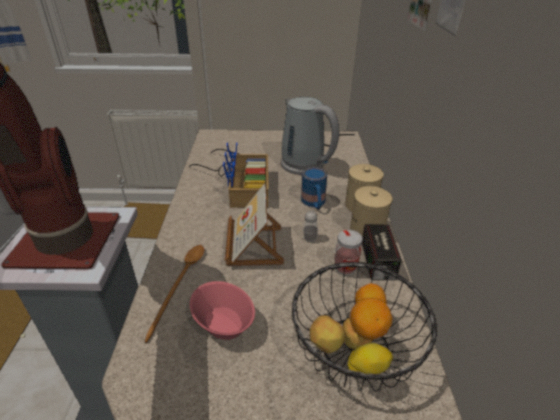

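View pics/top0.png

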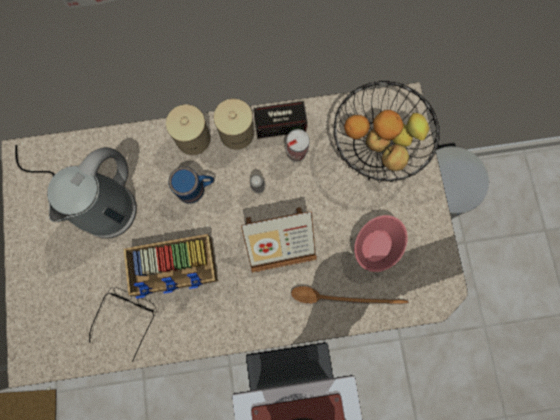

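Top view: caddy around (170,265) with three blue clips at (142,289), (170,285) and (196,281). Easel is around (280,242), dish (381,245), mug (187,183), salt (257,183) and jam (297,143). Next I'll zoom in for measurement.

```bash
cat > h.py <<'E'
import numpy as np,cv2
from scipy.spatial.transform import Rotation as R
def ray(f,u,v):
    d=np.array([(u-f["cx"])/f["fx"],(v-f["cy"])/f["fy"],1.0])
    return np.array(f["position"]),R.from_quat(f["orientation"]).apply(d)
def onz(f,u,v,z):
    p,d=ray(f,u,v); return p+d*(z-p[2])/d[2]
def proj(f,P):
    c=R.from_quat(f["orientation"]).inv().apply(np.array(P)-f["position"])
    return np.array([f["cx"]+f["fx"]*c[...,0]/c[...,2],f["cy"]+f["fy"]*c[...,1]/c[...,2]]).T
def tri(f1,p1,f2,p2):
    a,d=ray(f1,*p1); b,e=ray(f2,*p2); d=d/np.linalg.norm(d); e=e/np.linalg.norm(e)
    t=np.linalg.lstsq(np.c_[d,-e],b-a,rcond=None)[0]
    A=a+t[0]*d;B=b+t[1]*e
    return (A+B)/2,np.linalg.norm(A-B)
def crop(f,name,x0,y0,w,h,k):
    im=f["image"][y0:y0+h,x0:x0+w,::-1]
    im=cv2.resize(im,None,fx=k,fy=k,interpolation=cv2.INTER_CUBIC)
    for i in range(0,w,10):
        if (x0+i)%20==0: cv2.putText(im,str(x0+i),(i*k,10),0,.35,(0,255,255),1); cv2.line(im,(i*k,12),(i*k,18),(0,255,255),1)
    for j in range(0,h,10):
        if (y0+j)%20==0: cv2.putText(im,str(y0+j),(0,j*k+4),0,.35,(0,255,255),1)
    cv2.imwrite(f"pics/{name}.png",im)
E
python3 - <<'E'
from cell import ctrl
from h import *
import pickle
S=ctrl.grab_frame("side");T=ctrl.grab_frame("top")
pickle.dump((S,T),open("f0.pkl","wb"))
crop(T,"t_caddy",110,220,120,90,6)
crop(T,"t_easel",220,190,120,90,6)
crop(S,"s_caddy",180,130,120,90,6)
crop(S,"s_easel",210,180,120,90,6)
E
```

```text
(no output)
```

View pics/t_caddy.png

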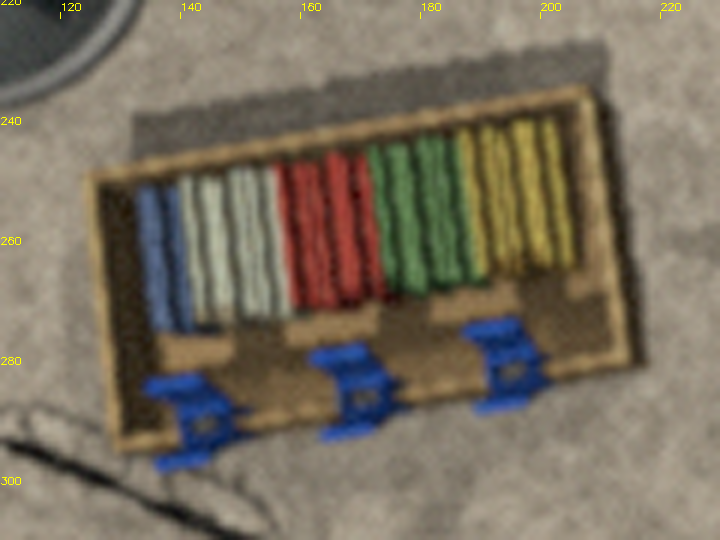

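View pics/t_easel.png

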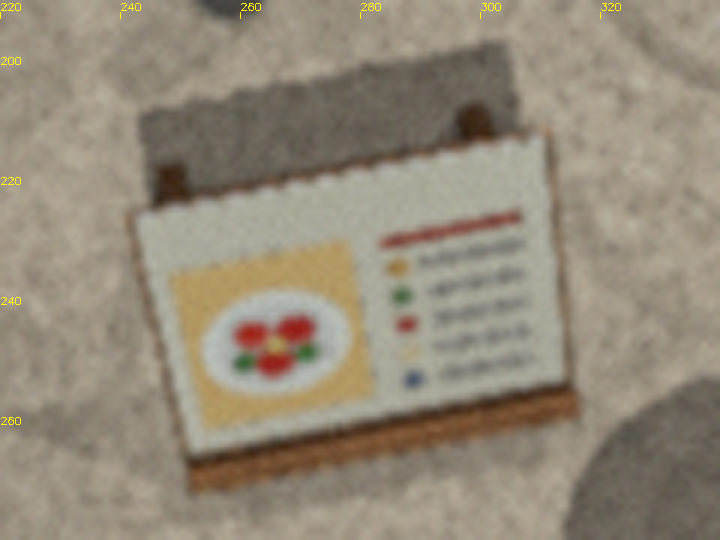

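View pics/s_caddy.png

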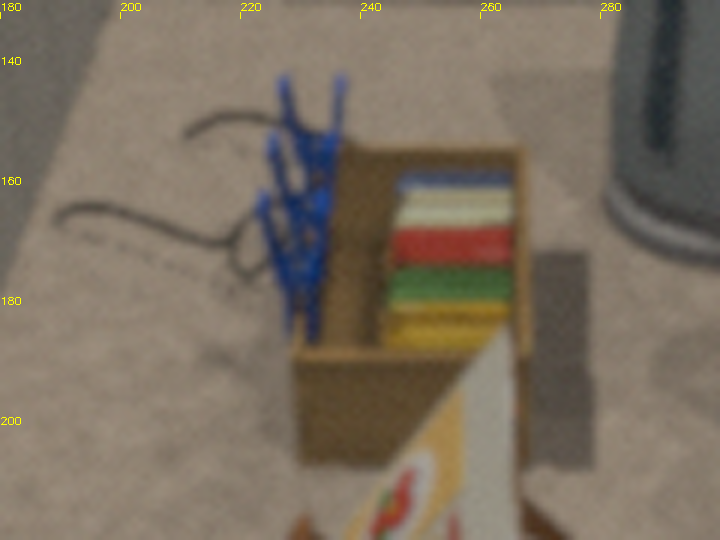

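View pics/s_easel.png

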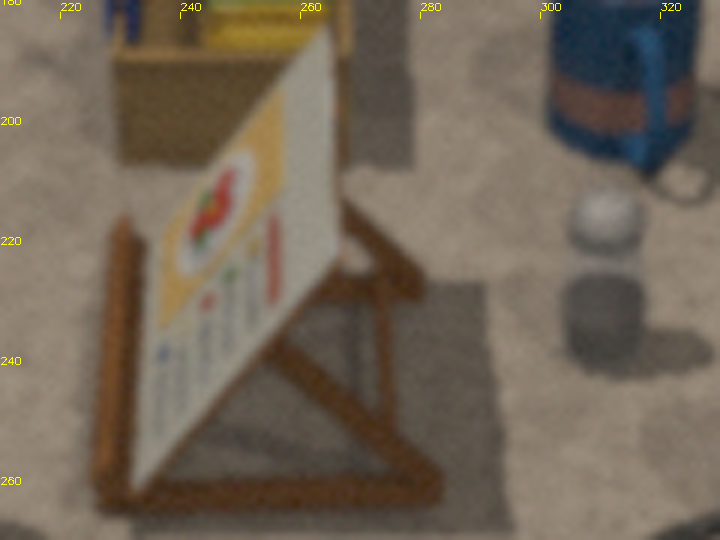

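```bash
python3 - <<'E'
from h import *
import pickle
S,T=pickle.load(open("f0.pkl","rb"))
np.set_printoptions(precision=4,suppress=True)
px=[(125,248.7),(207.8,234.7),(215.3,280.3),(129.5,294.5)]
C=np.array([onz(T,*p,.07) for p in px]);print(C)
print("sides",[np.linalg.norm(C[i]-C[(i+1)%4]) for i in range(4)],"centre",C.mean(0))
for a,b in((0,1),(3,2)):
    d=C[a]-C[b];print("yaw +y",np.degrees(np.arctan2(-d[0],d[1])))
for a,b in((3,0),(2,1)):
    d=C[b]-C[a];print("yaw x",np.degrees(np.arctan2(d[1],d[0])))
# side view rim near corners: near (229,188)? far right (267,155)
print("side rim", onz(S,180+295/6,130+352/6,.07),onz(S,180+525/6,130+350/6,.07),onz(S,180+523/6,130+150/6,.07))
# board
B=np.array([onz(T,220+135/6,190+210/6,.147),onz(T,220+548/6,190+132/6,.147)]);print("board top",B,np.linalg.norm(B[0]-B[1]),B.mean(0))
d=B[0]-B[1];print("yaw",np.degrees(np.arctan2(-d[0],d[1])))
print("side board", onz(S,210+328/6,180+30/6,.147),onz(S,210+340/6,180+250/6,.147))
# bottom edges of card (front): origin -150 up slope
print("card bottom T",onz(T,220+190/6,190+455/6,.147-.15*np.cos(np.radians(35))),onz(T,220+572/6,190+383/6,.147-.15*np.cos(np.radians(35))))
# clips
for n,f in(("T",T),("S",S)):
    h=cv2.cvtColor(f["image"],cv2.COLOR_RGB2HSV)
    m=cv2.inRange(h,(110,150,60),(125,255,255)); 
    k,l,st,ce=cv2.connectedComponentsWithStats(m)
    for i in range(1,k):
        if st[i,4]>15: print(n,st[i],ce[i])
# dish
h=cv2.cvtColor(T["image"],cv2.COLOR_RGB2HSV)
m=cv2.inRange(h,(165,60,60),(180,255,255))|cv2.inRange(h,(0,60,80),(4,255,255)); m[:, :340]=0
cs=max(cv2.findContours(m,0,1)[0],key=cv2.contourArea)
e=cv2.fitEllipse(cv2.convexHull(cs));print(e,onz(T,*e[0],.058))
E
```

```text
[[0.5522 0.3752 0.07  ]
 [0.557  0.1606 0.07  ]
 [0.4385 0.1554 0.07  ]
 [0.435  0.3733 0.07  ]]
sides [np.float64(0.2146704745740128), np.float64(0.1186134228830302), np.float64(0.2179342402447235), np.float64(0.11719961746962963)] centre [0.4957 0.2661 0.07  ]
yaw +y 1.2988925132456786
yaw +y 0.9335885478014048
yaw x 0.9352975656852198
yaw x 2.514135324596673
side rim [0.4443 0.1565 0.07  ] [0.5589 0.1606 0.07  ] [0.5525 0.368  0.07  ]
board top [[ 0.555   0.0647  0.147 ]
 [ 0.5622 -0.1052  0.147 ]] 0.17007968050855382 [ 0.5586 -0.0203  0.147 ]
yaw 2.4311515404596116
side board [0.5543 0.0595 0.147 ] [ 0.564  -0.0998  0.147 ]
card bottom T [0.4653 0.0615 0.0241] [ 0.4721 -0.1101  0.0241]
T [188 273  13  15  77] [194.1688 279.8182]
T [162 278  14  15  87] [169.0575 284.3448]
T [134 283  16  15  93] [141.6237 288.9462]
S [226 171   8   7  22] [230.1364 174.3182]
((380.3855895996094, 243.21881103515625), (48.888919830322266, 60.32326889038086), 36.23539733886719) [ 0.4713 -0.278   0.058 ]
```

```bash
python3 - <<'E'
from h import *
import pickle
S,T=pickle.load(open("f0.pkl","rb"))
np.set_printoptions(precision=4,suppress=True)
g=cv2.GaussianBlur(cv2.cvtColor(T["image"],cv2.COLOR_RGB2GRAY).astype(np.float32),(0,0),.8)
# card top edge: strongest brightness rise going down rows near predicted line
def edge(g,p0,p1,sgn,n=40,half=5):
    p0,p1=np.array(p0,float),np.array(p1,float);d=(p1-p0)/np.linalg.norm(p1-p0);nn=np.array([-d[1],d[0]])
    out=[]
    ts=np.arange(-half,half+.01,.25)
    for s in np.linspace(.08,.92,n):
        q=p0+s*(p1-p0); P=q+ts[:,None]*nn
        v=cv2.remap(g,P[:,0].astype(np.float32)[None],P[:,1].astype(np.float32)[None],1)[0]
        gr=np.gradient(v)*sgn; i=gr.argmax(); out.append(P[i])
    out=np.array(out,np.float32)
    vx,vy,x,y=cv2.fitLine(out,cv2.DIST_HUBER,0,.01,.01).ravel()
    r=np.abs((out-[x,y])@[-vy,vx])
    return np.array([vx,vy]),np.array([x,y]),np.median(r)
def inter(a,b): 
    t=np.linalg.solve(np.c_[a[0],-b[0]],b[1]-a[1]); return a[1]+t[0]*a[0]
top=edge(g,(243.5,225),(310,213),+1)
lef=edge(g,(243,227),(251,265),-1)
rig=edge(g,(311,214),(315,253),+1)
print(top,lef,rig)
a,b=inter(top,lef),inter(top,rig);print(a,b)
A,B=onz(T,*a,.147),onz(T,*b,.147);print(A,B,np.linalg.norm(A-B),(A+B)/2)
d=A-B;print("yaw",np.degrees(np.arctan2(-d[0],d[1])))
gs=cv2.GaussianBlur(cv2.cvtColor(S["image"],cv2.COLOR_RGB2GRAY).astype(np.float32),(0,0),.8)
crop(T,"t_dish",340,200,90,90,6)
# clips top view: handle tips by hand
for far,near in(((170,384),(182,463)),((338,356),(348,432)),((492,328),(500,405))):
    f=onz(T,110+far[0]/6,220+far[1]/6,.135);n=onz(T,110+near[0]/6,220+near[1]/6,.135);print("clip",f,n,np.linalg.norm(f-n),(f+n)/2)
for st in((285,85,340,85),(275,140,332,140),(263,200,322,200)):
    for z in(.135,): 
        l=onz(S,180+st[0]/6,130+st[1]/6,z);r=onz(S,180+st[2]/6,130+st[3]/6,z);print("S",l,r)
E
```

```text
(array([ 0.9799, -0.1996], dtype=float32), array([277.0332, 218.1106], dtype=float32), np.float32(0.2018038)) (array([0.2335, 0.9724], dtype=float32), array([246.8232, 245.5244], dtype=float32), np.float32(0.115092486)) (array([0.088 , 0.9961], dtype=float32), array([312.0512, 234.7857], dtype=float32), np.float32(0.22620578))
[241.9565 225.2575] [309.9845 211.3967]
[0.5546 0.0661 0.147 ] [ 0.5642 -0.1022  0.147 ] 0.16858230667763419 [ 0.5594 -0.0181  0.147 ]
yaw 3.2673112153806585
clip [0.4521 0.3302 0.135 ] [0.4206 0.3281 0.135 ] 0.03158587433331344 [0.4364 0.3292 0.135 ]
clip [0.4533 0.2629 0.135 ] [0.423  0.2619 0.135 ] 0.030314809466035018 [0.4382 0.2624 0.135 ]
clip [0.4554 0.2009 0.135 ] [0.4247 0.2011 0.135 ] 0.03063671273971393 [0.44  0.201 0.135]
S [0.4264 0.3178 0.135 ] [0.4558 0.3186 0.135 ]
S [0.4278 0.2562 0.135 ] [0.4571 0.2569 0.135 ]
S [0.4286 0.1942 0.135 ] [0.4578 0.1948 0.135 ]
```

View pics/t_dish.png

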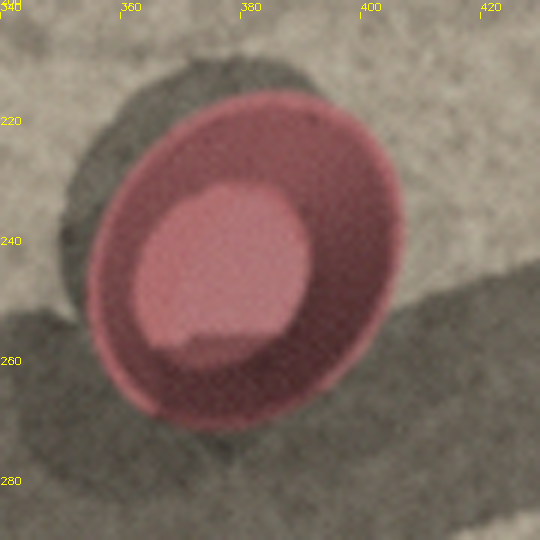

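```bash
cat >> h.py <<'E'
np.set_printoptions(precision=4,suppress=True)
def ori(x,z):
    x=np.array(x,float);z=np.array(z,float);x/=np.linalg.norm(x);z/=np.linalg.norm(z)
    return R.from_matrix(np.c_[x,np.cross(z,x),z]).as_quat()
yc=np.radians(1.7)
QC=ori([np.cos(yc),np.sin(yc),0],[0,0,-1])
CL={1:(.4385,.3295),2:(.440,.2635),3:(.4415,.1985)}
def st(ctrl,tag=""):
    s=ctrl.get_state();print(tag,"t%.2f"%s["time_s"],s["position"],"F",s["force"],"M",s["wrist_torque"],"w%.5f"%s["width"],flush=True);return s
E
python3 - <<'E'
from cell import ctrl
from h import *
st(ctrl,"0")
ctrl.reach([.43,-.25,.26],QC);st(ctrl,"via")
ctrl.reach([*CL[3],.19],QC);st(ctrl,"hover3")
ctrl.movel([*CL[3],.103],vel=.2);st(ctrl,"down")
E
python3 - <<'E'
from cell import ctrl
from h import *
S=ctrl.grab_frame("side")
crop(S,"s1",150,80,160,120,5)
E
```

```text
0 t0.20 [ 0.1467 -0.6329  0.222 ] F [ 0.9048 -0.6557  0.0094] M [-0.0659  0.0072  0.0263] w0.08717
via t1.94 [ 0.4294 -0.2515  0.2598] F [-0.3827 -0.428  -1.015 ] M [-0.0025 -0.0682 -0.0214] w0.08718
hover3 t3.61 [0.4421 0.1973 0.19  ] F [ 0.1329 -0.56    0.1287] M [ 0.0145 -0.1094  0.034 ] w0.08692
down t4.19 [0.4419 0.1987 0.1037] F [0.2085 1.1503 0.4095] M [ 0.0055 -0.1154  0.0166] w0.08710
```

View pics/s1.png

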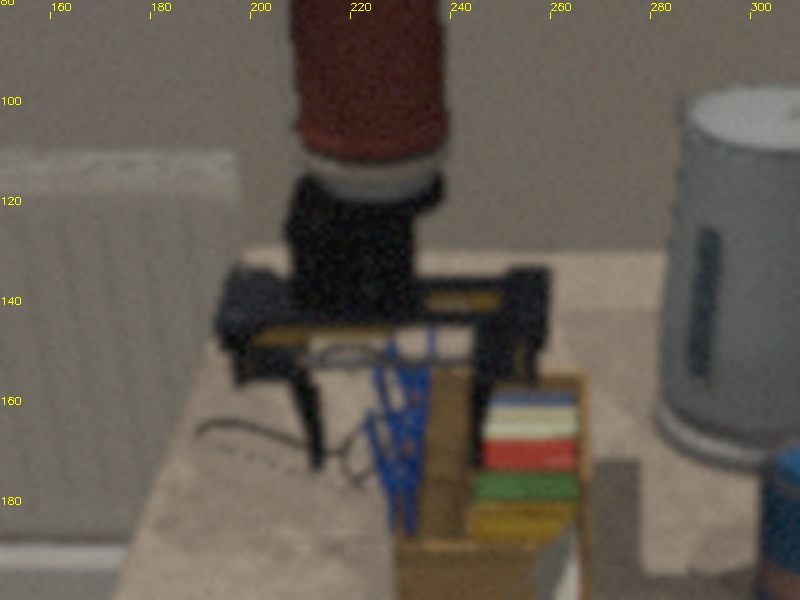

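Gripper straddles clip 3: finger tips at (213,173) and (245,173), clip handles in the middle around x≈228, so it is centred. Now I'll squeeze.

```bash
python3 - <<'E'
from cell import ctrl
from h import *
t0=ctrl.get_state()["time_s"]
ctrl.gripper_close();s=st(ctrl,"closed");print("dt",s["time_s"]-t0)
W=np.array([ctrl.get_state()["width"] for _ in range(15)]);print(W.mean(),W.std(),ctrl.get_state()["time_s"])
ctrl.dwell(.2);s=[ctrl.get_state() for _ in range(40)]
print(np.mean([a["width"] for a in s]),np.mean([a["force"] for a in s],0),s[-1]["time_s"])
t0=ctrl.get_state()["time_s"]
ctrl.open_gripper();s=st(ctrl,"open");print("dt",s["time_s"]-t0)
E
```

```text
closed t5.32 [0.4415 0.1985 0.103 ] F [ 0.3633 -0.2971 -0.1145] M [-0.0206 -0.1268 -0.0148] w0.02148
dt 1.0750000000000002
0.021476369784721575 3.469446951953614e-18 5.3167
0.02124126549146147 [ 0.5467  0.5736 -1.5563] 5.5167
open t6.78 [0.4415 0.1985 0.103 ] F [ 0.2765  0.4318 -0.5281] M [-0.0319 -0.0876  0.0318] w0.08707
dt 1.2583000000000002
```

```bash
python3 - <<'E'
from cell import ctrl
from h import *
for c in(2,1):
    ctrl.movel([*CL[c+1],.165],vel=.25)
    ctrl.movel([*CL[c],.165],vel=.25)
    ctrl.movel([*CL[c],.103],vel=.2)
    ctrl.dwell(.1)
    t0=ctrl.get_state()["time_s"]
    ctrl.gripper_close();s=st(ctrl,f"closed{c}");print("dt",s["time_s"]-t0)
    s=[]
    for _ in range(8): ctrl.dwell(.03);s.append(ctrl.get_state())
    W=np.array([a["width"] for a in s]);print(W.mean(),W.std(),np.mean([a["force"] for a in s],0))
    if c==2:
        t0=ctrl.get_state()["time_s"]
        ctrl.open_gripper();s=st(ctrl,"open");print("dt",s["time_s"]-t0)
E
```

```text
closed2 t9.22 [0.44   0.2635 0.103 ] F [ 0.5748 -0.7336 -0.4447] M [-0.0417 -0.1527  0.026 ] w0.02117
dt 1.0749999999999993
0.021602640012279323 0.00024077993171383756 [-0.0352  0.2202 -0.2627]
open t10.74 [0.44   0.2635 0.103 ] F [ 0.0892 -0.1477 -0.459 ] M [-0.0145 -0.0954  0.0333] w0.08692
dt 1.2584
closed1 t13.19 [0.4385 0.3295 0.103 ] F [-0.0223  0.4285 -0.4682] M [-0.1013 -0.0733 -0.0141] w0.02156
dt 1.075000000000001
0.02173443273960967 0.0001441375293661164 [ 0.2096  0.0383 -0.4533]
```

Closing time and final width don't tell the clips apart, because the fixed 30 N grip drives every clip to its stop. Instead I'll tilt each clip gently on the wall with one finger and compare the averaged wrist force. This should be about 1.3 N for a sound clip and 0.3 N for the weak one.

```bash
cat >> h.py <<'E'
def avgF(ctrl,n=12,dt=.025):
    a=[]
    for _ in range(n): ctrl.dwell(dt);a.append(ctrl.get_state()["force"])
    a=np.array(a);return a.mean(0),a.std(0)/np.sqrt(n)
ex=np.array([np.cos(yc),np.sin(yc),0])
E
python3 - <<'E'
from cell import ctrl
from h import *
ctrl.open_gripper()
c0=np.array([*CL[1],.103])
for off in(.019,.0285,.033,.019):
    ctrl.movel(c0+off*ex,vel=.06 if off>.02 else .15)
    m,e=avgF(ctrl);print(off,m,e,"t",ctrl.get_state()["time_s"])
E
```

```text
0.019 [-0.1516  0.23   -0.1874] [0.1666 0.1239 0.146 ] t 15.2917
0.0285 [-0.938   0.0351 -0.7242] [0.0984 0.1909 0.1337] t 15.9
0.033 [-1.689  -0.0674  0.5755] [0.1179 0.1338 0.1287] t 16.45
0.019 [-0.0531  0.085   0.1709] [0.1189 0.1824 0.1846] t 17.0
```

```bash
python3 - <<'E'
from cell import ctrl
from h import *
for c in (2,3):
    c0=np.array([*CL[c],.103])
    ctrl.movel(c0+.019*ex,vel=.2)
    for off in(.019,.0285,.033):
        if off>.02: ctrl.movel(c0+off*ex,vel=.06)
        m,e=avgF(ctrl,10);print(c,off,m,"t",ctrl.get_state()["time_s"])
    ctrl.movel(c0+.015*ex,vel=.15)
E
```

```text
2 0.019 [-0.0548  0.144   0.1505] t 17.7333
2 0.0285 [-0.9332  0.6503 -0.4914] t 18.2917
2 0.033 [-1.5627  0.1985  0.8486] t 18.7917
3 0.019 [-0.0432  0.2727 -0.0893] t 19.7833
3 0.0285 [-0.3736  0.0842 -0.033 ] t 20.3417
3 0.033 [-0.3754  0.1664 -0.1809] t 20.8417
```

Clip 3 is the weak one: 0.37 N against 1.6 N for clips 1 and 2. I'll grasp it and take it to the dish.

```bash
python3 - <<'E'
from cell import ctrl
from h import *
c0=np.array([*CL[3],.103])
ctrl.movel(c0,vel=.2)
ctrl.gripper_close()
ctrl.movel(c0+[0,0,.12],vel=.3);st(ctrl,"lift")
S=ctrl.grab_frame("side");T=ctrl.grab_frame("top")
crop(S,"s2",150,60,160,120,5);crop(T,"t2",110,200,130,110,5)
E
```

```text
lift t22.98 [0.4418 0.1984 0.2235] F [-0.6736 -0.6921 -0.8236] M [-0.0713 -0.1062  0.0388] w0.02143
```

View pics/s2.png

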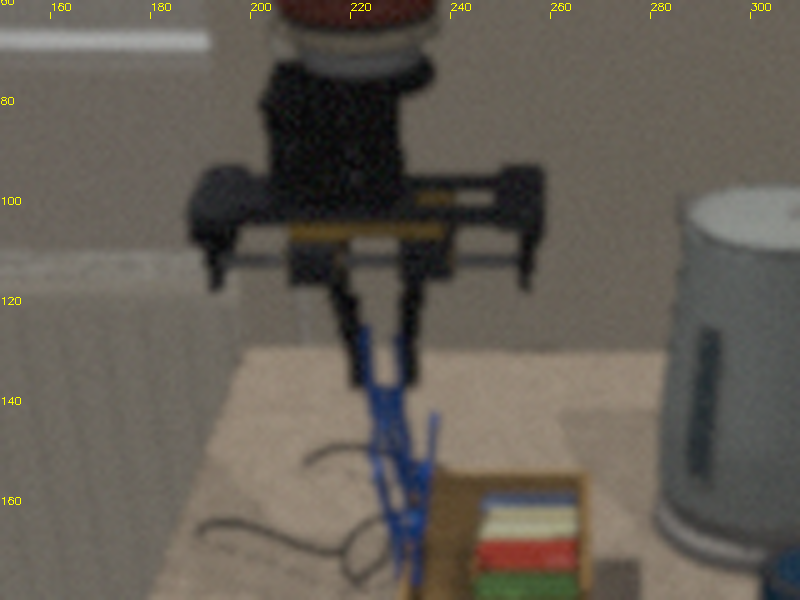

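View pics/t2.png

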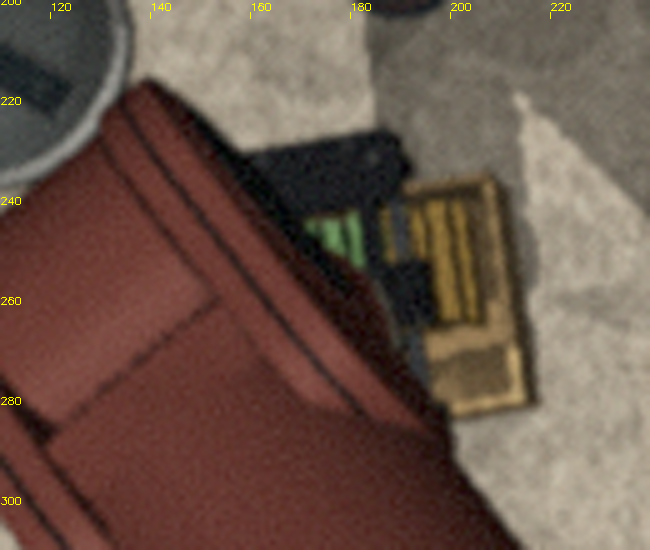

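Side view shows clip 3 in the fingers at (225,140), with its jaws below, and the other two clips still on the rim. Now to the dish.

```bash
python3 - <<'E'
from cell import ctrl
from h import *
D=np.array([.4713,-.278,0])
ctrl.reach([.44,-.05,.27],QC)
ctrl.reach(D+[0,0,.17],QC);st(ctrl,"hover")
ctrl.movel(D+[0,0,.070],vel=.25);st(ctrl,"low")
ctrl.open_gripper()
ctrl.movel(D+[0,0,.19],vel=.35);st(ctrl,"up")
T=ctrl.grab_frame("top");S=ctrl.grab_frame("side")
crop(T,"t3",320,180,120,110,5);crop(S,"s3",160,130,150,220,3)
E
```

```text
hover t25.06 [ 0.4724 -0.2759  0.1707] F [-0.2589  0.0796 -0.1179] M [-0.0038 -0.1557 -0.0106] w0.02124
low t25.61 [ 0.4724 -0.2773  0.0716] F [-0.1723  0.0024  0.4949] M [-0.0585 -0.1552 -0.006 ] w0.02167
up t27.36 [ 0.4717 -0.2784  0.1911] F [ 1.0936  0.1448 -0.5033] M [-0.0379 -0.1052 -0.0729] w0.08715
```

View pics/s3.png

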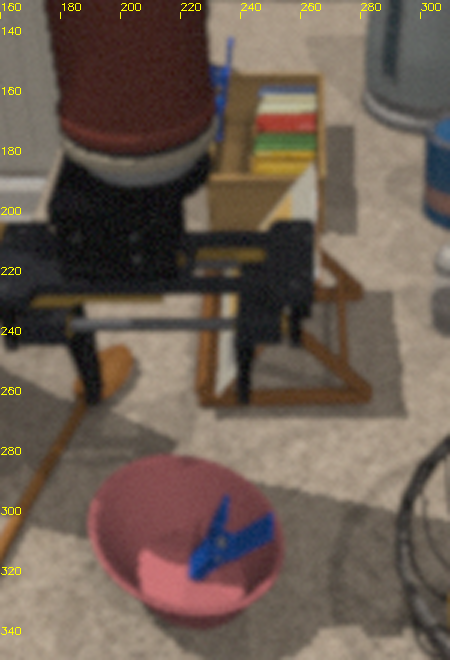

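View pics/t3.png

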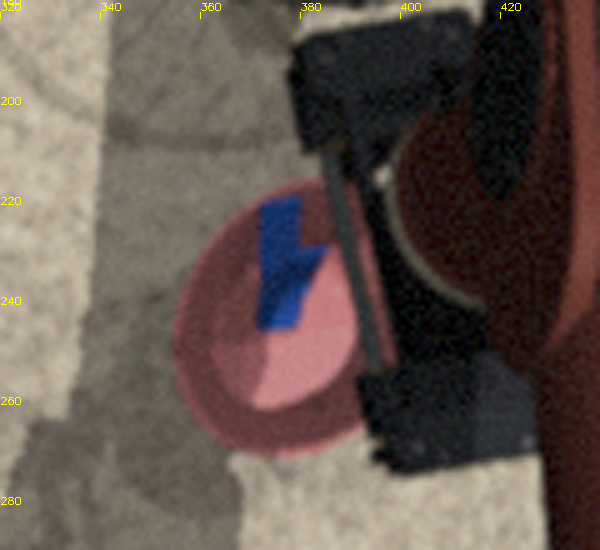

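The weak clip lies in the dish (top view about (375,233)). Next, clip 2 goes to the right-hand corner.

```bash
cat >> h.py <<'E'
yb=np.radians(3.2);al=np.radians(35);Rb=R.from_euler("z",yb)
bz=Rb.apply([np.sin(al),0,np.cos(al)]);bx=Rb.apply([np.cos(al),0,-np.sin(al)]);by=Rb.apply([0,1.,0])
OB=np.array([.559,-.019,.147])
QB=ori(bx,-bz)
a2=np.radians(18);QV=ori(Rb.apply([np.cos(a2),0,-np.sin(a2)]),-Rb.apply([np.sin(a2),0,np.cos(a2)]))
E
python3 - <<'E'
from cell import ctrl
from h import *
for off in(-.06,.06):print(ctrl.solve_ik(OB+off*by+.085*bz,QB))
print(ctrl.solve_ik([.54,.10,.28],QV))
c0=np.array([*CL[2],.103])
ctrl.reach([.43,-.05,.24],QC)
ctrl.reach(c0+[0,0,.067],QC)
ctrl.movel(c0,vel=.25)
ctrl.gripper_close()
ctrl.movel(c0+[0,0,.13],vel=.35);st(ctrl,"lift")
E
```

```text
[ 0.2839  0.803  -0.5337  0.965   0.3156  2.0648 -0.1069]
[ 0.2286  0.83   -0.7241  0.9872  0.3171  2.0622 -0.3449]
[ 0.5506  0.6361 -1.2464  1.324   0.4268  1.8485 -0.5846]
lift t31.82 [0.4404 0.2635 0.2337] F [-0.3244 -0.0064 -0.7658] M [-0.0308 -0.0765  0.0293] w0.02171
```

```bash
python3 - <<'E'
from cell import ctrl
from h import *
P=OB-.060*by
ctrl.reach([.56,.03,.28],QV);st(ctrl,"via")
ctrl.reach(P+.075*bz,QB);st(ctrl,"pre")
ctrl.movel(P+.058*bz,QB,vel=.1);s=st(ctrl,"pre2")
d=s["position"]-OB; print("x,y,z board:",d@bx,d@by,d@bz, (R.from_quat(s["orientation"]).as_matrix()[:,2]),-bz)
S=ctrl.grab_frame("side");T=ctrl.grab_frame("top")
crop(S,"s4",200,130,110,110,6);crop(T,"t4",220,170,120,100,6)
E
```

```text
via t32.88 [0.5592 0.0323 0.2798] F [-0.408   1.3255  0.1632] M [ 0.0464 -0.4686  0.0186] w0.02148
pre t33.49 [ 0.6053 -0.0746  0.2083] F [-0.2623  0.9226  0.0924] M [ 0.03   -0.763  -0.0358] w0.02185
pre2 t33.81 [ 0.5954 -0.0761  0.1965] F [ 0.6768 -0.1613 -0.7095] M [-0.0021 -0.8367 -0.0269] w0.02151
x,y,z board: -0.001239306921061025 -0.0590902359936767 0.05957483043482675 [-0.5706 -0.0331 -0.8206] [-0.5727 -0.032  -0.8192]
```

View pics/s4.png

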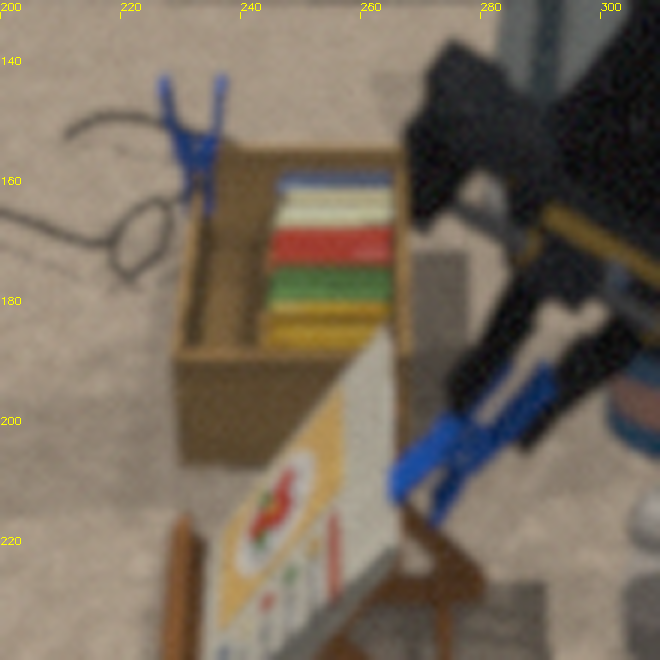

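View pics/t4.png

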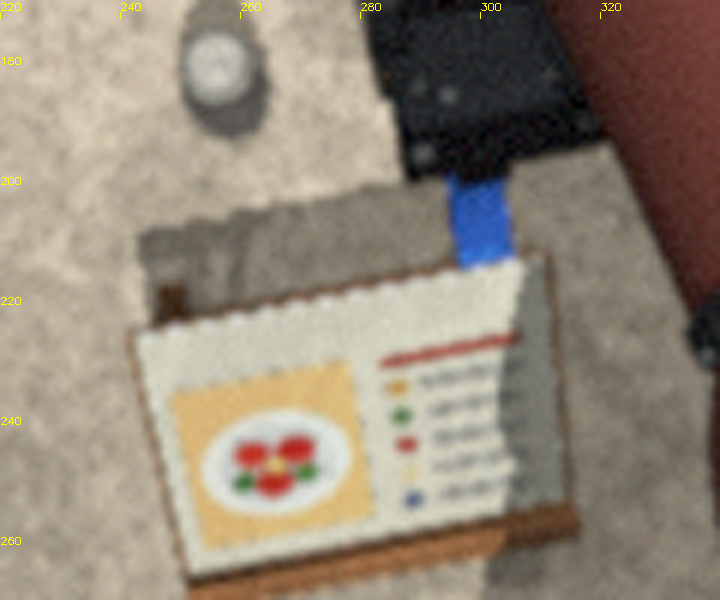

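```bash
python3 - <<'E'
from cell import ctrl
from h import *
S=ctrl.grab_frame("side");T=ctrl.grab_frame("top")
s=ctrl.get_state();Rt=R.from_quat(s["orientation"]).as_matrix()
tip=s["position"]+.048*Rt[:,2]
for n,f in(("S",S),("T",T)):
    print(n,"tips",proj(f,tip-.0085*bx),proj(f,tip+.0085*bx),"near y edge",proj(f,tip-.0085*bx-.011*by),proj(f,tip+.0085*bx-.011*by))
    for o in(-.085,-.059,.085): print("edge front/mid/back",o,*[proj(f,OB+o*by+k*bx) for k in(-.0025,0,.0025)])
crop(S,"s5",245,190,40,45,12)
E
```

```text
S tips [265.8311 211.5528] [271.6663 214.6842] near y edge [265.9571 214.3313] [271.846  217.4729]
edge front/mid/back -0.085 [265.6391 222.2851] [266.5143 222.7437] [267.3876 223.2014]
edge front/mid/back -0.059 [265.3506 215.5996] [266.207  216.0549] [267.0616 216.5092]
edge front/mid/back 0.085 [263.9561 183.2861] [264.7214 183.721 ] [265.4854 184.1551]
T tips [300.8911 212.7261] [299.4769 208.0069] near y edge [305.3683 211.8195] [303.9051 207.1119]
edge front/mid/back -0.085 [310.9109 212.175 ] [310.6872 211.4835] [310.4642 210.7942]
edge front/mid/back -0.059 [300.4478 214.2951] [300.2408 213.5995] [300.0345 212.9062]
edge front/mid/back 0.085 [242.1822 226.1008] [242.0691 225.3829] [241.9563 224.6672]
```

View pics/s5.png

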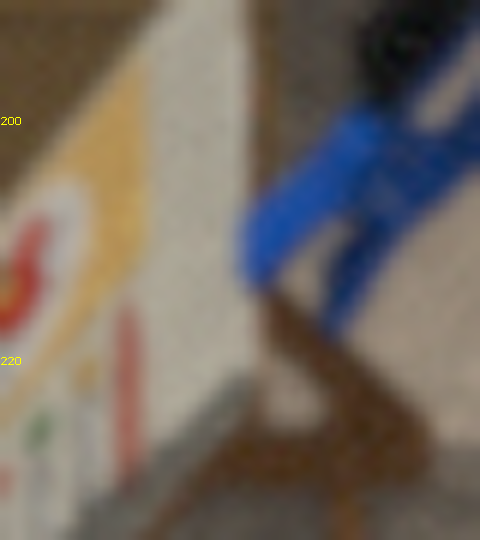

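Side view: jaw tips at (266,214) and (272.5,217.5) straddle the board edge at about (266,216), as predicted. T and S agree within about 2 px. I'll lower the clip, watching the force.

```bash
cat >> h.py <<'E'
def insert(ctrl,P,B0=None):
    # P: point on edge. baseline at current
    f0,_=avgF(ctrl,6,.02)
    def rd(n=4):
        f,_=avgF(ctrl,n,.02);f=f-f0;return f@bx,f@by,f@bz
    ctrl.movel(P+.038*bz,QB,vel=.1);r=rd();print("u.038",np.round(r,2))
    if abs(r[0])>5 or r[2]>6: print("STOP lateral");return False
    ctrl.movel(P+.0225*bz,QB,vel=.07)
    u=.0225
    while True:
        r=rd();s=ctrl.get_state();print("u",round(u,4),np.round(r,2),"act",(s["position"]-P)@bz,"t",s["time_s"])
        if r[2]>9 or abs(r[0])>12 or u<.0125: break
        u-=.0015;ctrl.movel(P+u*bz,QB,vel=.05)
    return True
E
python3 - <<'E'
from cell import ctrl
from h import *
print(insert(ctrl,OB-.06*by)); st(ctrl,"end")
S=ctrl.grab_frame("side");T=ctrl.grab_frame("top")
crop(S,"s6",200,130,110,110,6);crop(T,"t6",220,170,120,100,6)
E
```

```text
u.038 [-0.6  -0.13  0.16]
u 0.0225 [-0.25 -0.04 -0.08] act 0.022941367563171597 t 34.9667
u 0.021 [-0.05 -0.12 -0.4 ] act 0.021124269617325275 t 35.2833
u 0.0195 [-0.08 -0.11 -0.37] act 0.01947034077146706 t 35.6
u 0.018 [-0.9   0.11  5.62] act 0.018981104012733226 t 35.9167
u 0.0165 [-1.78 -0.99 13.18] act 0.01876542654679378 t 36.2333
True
end t36.23 [ 0.573  -0.0783  0.1624] F [ 6.1039 -0.7705 11.5836] M [-0.1462 -0.4944  0.0727] w0.02127
```

View pics/s6.png

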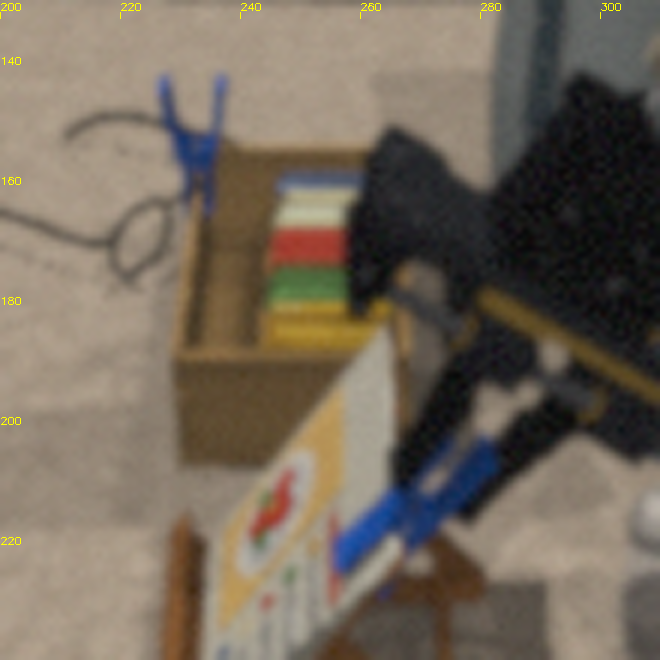

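View pics/t6.png

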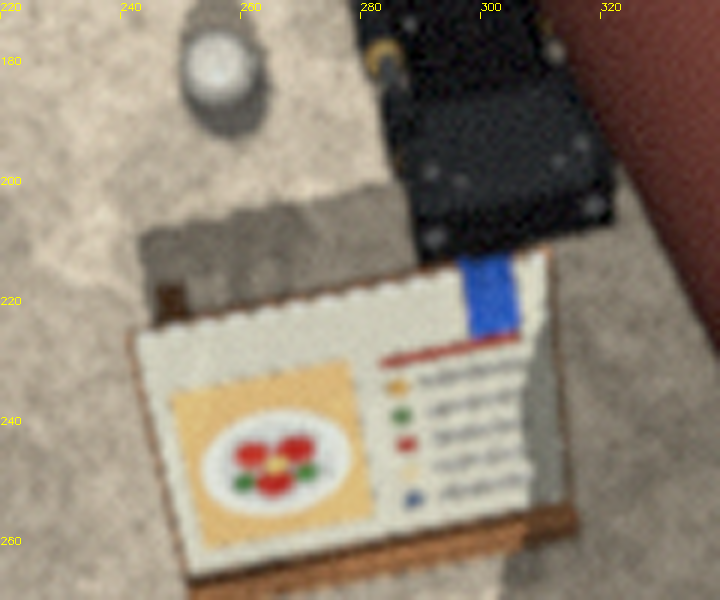

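The card edge met the coil at 18.8 mm (predicted 18), with 13 N along the slope. The pictures show the clip over card and board near the right corner at (300,219). I'll release it and fetch clip 1.

```bash
python3 - <<'E'
from cell import ctrl
from h import *
P=OB-.06*by
ctrl.open_gripper();st(ctrl,"rel")
ctrl.movel(P+.080*bz,QB,vel=.2)
ctrl.reach([.54,.06,.26],QV)
c0=np.array([*CL[1],.103])
ctrl.reach(c0+[0,0,.067],QC);st(ctrl,"hover1")
S=ctrl.grab_frame("side");T=ctrl.grab_frame("top")
crop(S,"s7",200,120,110,120,5);crop(T,"t7",220,170,120,100,6)
ctrl.movel(c0,vel=.25)
ctrl.gripper_close()
ctrl.movel(c0+[0,0,.13],vel=.35);st(ctrl,"lift")
E
```

```text
rel t37.59 [ 0.5718 -0.0784  0.1605] F [ 0.0825 -0.0046 -0.2487] M [ 0.0725 -0.7812  0.0366] w0.08684
hover1 t39.91 [0.4402 0.3281 0.1699] F [-0.053  -0.6518 -0.5875] M [-0.012  -0.1495 -0.0325] w0.08693
lift t42.02 [0.4388 0.3297 0.234 ] F [-0.8713 -0.1612 -0.9876] M [-0.0569 -0.1055 -0.0593] w0.02196
```

View pics/s7.png

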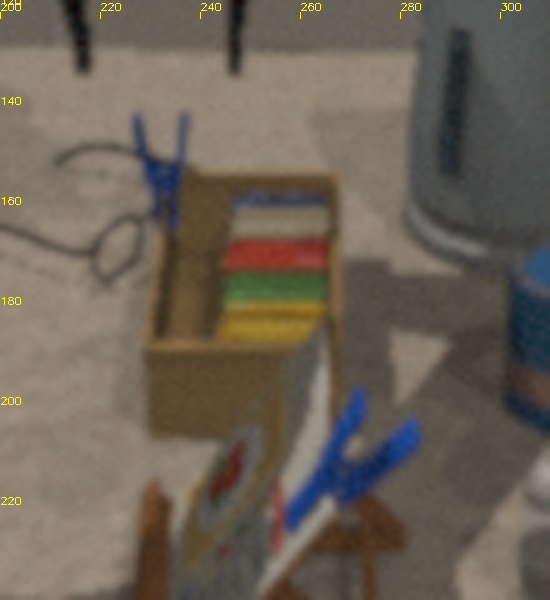

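View pics/t7.png

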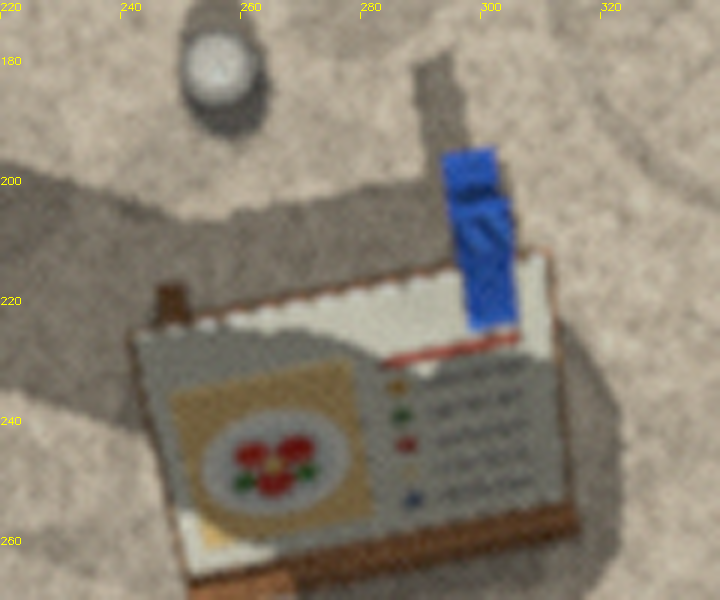

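Clip 2 holds on the board, in line with it (top view (300,210); side view front jaw tip about (257,224)). Clip 1 is now in the gripper for the left corner.

```bash
python3 - <<'E'
from cell import ctrl
from h import *
P=OB+.060*by
ctrl.reach([.54,.12,.28],QV)
ctrl.reach(P+.075*bz,QB)
ctrl.movel(P+.058*bz,QB,vel=.1);ctrl.dwell(.1)
s=st(ctrl,"pre2");d=s["position"]-OB;print(d@bx,d@by,d@bz,s["width"])
S=ctrl.grab_frame("side");T=ctrl.grab_frame("top")
crop(S,"s8",220,120,80,80,7);crop(T,"t8",220,170,120,100,6)
E
```

```text
pre2 t43.96 [0.589  0.0433 0.1963] F [-0.5934 -0.2171 -0.4438] M [-0.0088 -0.7856 -0.0062] w0.02166
-0.0008616392518650574 0.06053788627804221 0.05952561548914971 0.021659221538978014
```

View pics/s8.png

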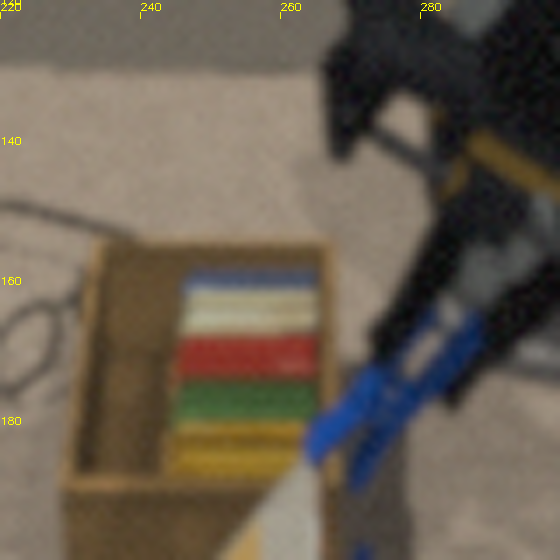

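View pics/t8.png

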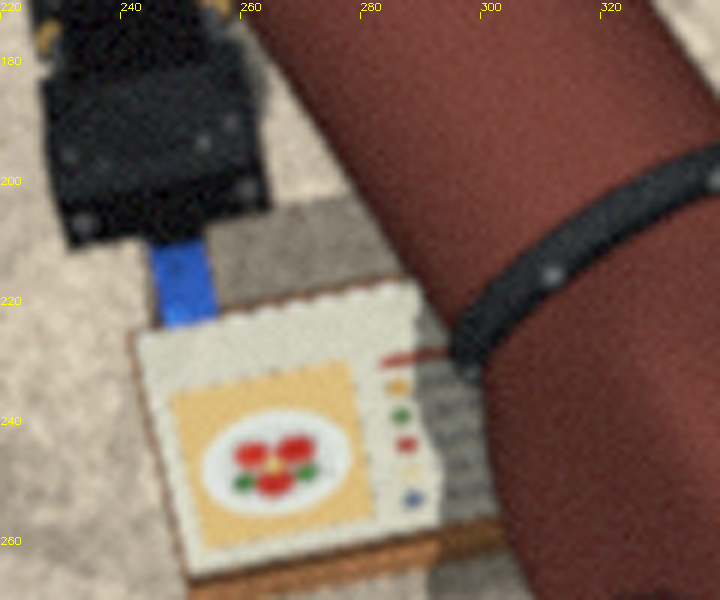

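Jaw tips at (264,185) and (271,188) straddle the edge around (264.5,187), the same alignment as before. I'll insert it.

```bash
python3 - <<'E'
from cell import ctrl
from h import *
P=OB+.06*by
if insert(ctrl,P):
    s=ctrl.get_state();print(s["time_s"])
    S=ctrl.grab_frame("side");crop(S,"s9",220,120,80,80,7)
E
```

```text
u.038 [-0.44  0.02  0.64]
u 0.0225 [ 0.18 -0.06  0.14] act 0.022902865540698827 t 45.0167
u 0.021 [-0.27 -0.44  0.09] act 0.021104855266029898 t 45.3333
u 0.0195 [0.33 0.02 0.45] act 0.019506808402814567 t 45.65
u 0.018 [-0.81 -0.28  7.68] act 0.019168221500933343 t 45.9667
u 0.0165 [-2.18 -0.77 15.43] act 0.018929842960818326 t 46.2833
46.2833
```

View pics/s9.png

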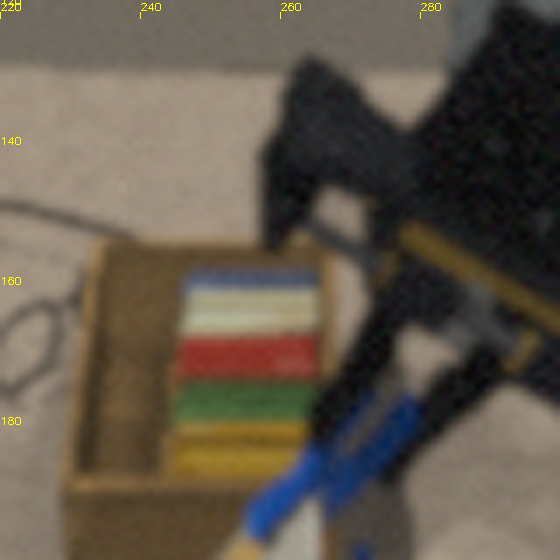

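Seated against the coil at 18.9 mm (15 N). I'll release, withdraw and check.

```bash
python3 - <<'E'
from cell import ctrl
from h import *
P=OB+.06*by
ctrl.open_gripper();st(ctrl,"rel")
ctrl.movel(P+.082*bz,QB,vel=.2)
ctrl.reach([.50,.20,.30],QC);st(ctrl,"away")
S=ctrl.grab_frame("side");T=ctrl.grab_frame("top")
cv2.imwrite("pics/s10f.png",S["image"][:,:,::-1]);cv2.imwrite("pics/t10f.png",T["image"][:,:,::-1])
crop(S,"s10",210,160,100,100,6);crop(T,"t10",220,170,120,100,6)
import pickle;pickle.dump((S,T),open("f1.pkl","wb"))
E
```

```text
rel t47.59 [0.5651 0.0414 0.1605] F [-0.351   0.0094  0.5218] M [-0.0385 -0.7552  0.0395] w0.08690
away t48.95 [0.5001 0.1984 0.2994] F [ 0.3983  0.1017 -0.0142] M [-0.0624 -0.1787 -0.0575] w0.08686
```

View pics/s10.png

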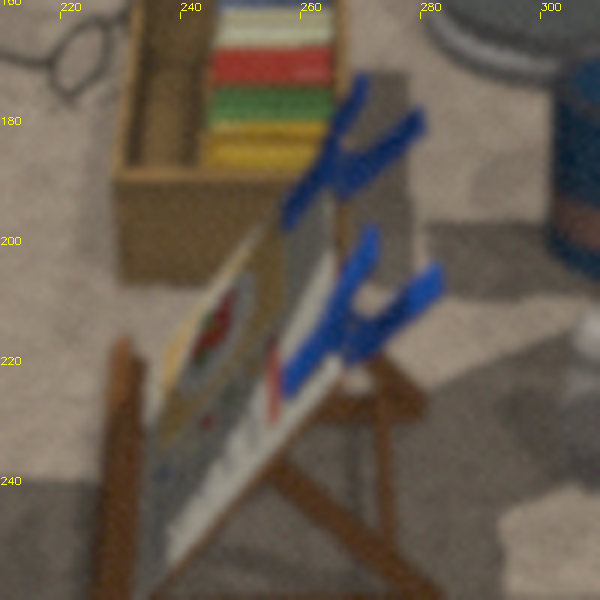

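View pics/t10.png

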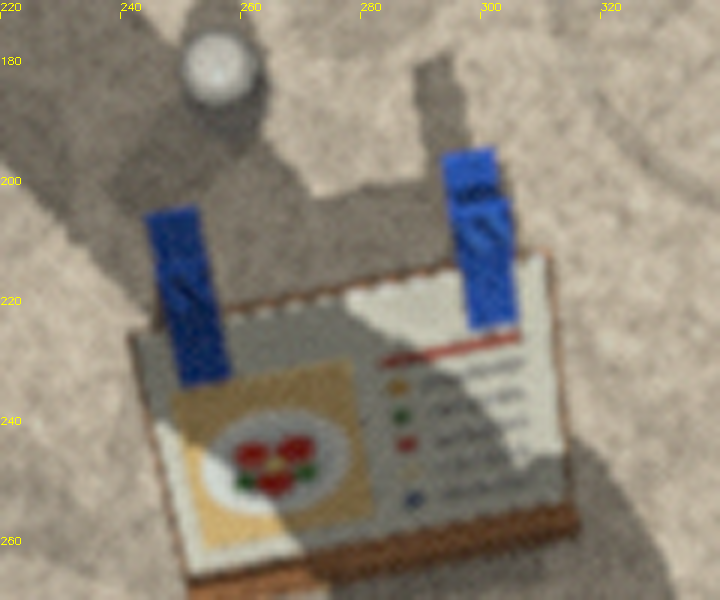

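View pics/s10f.png

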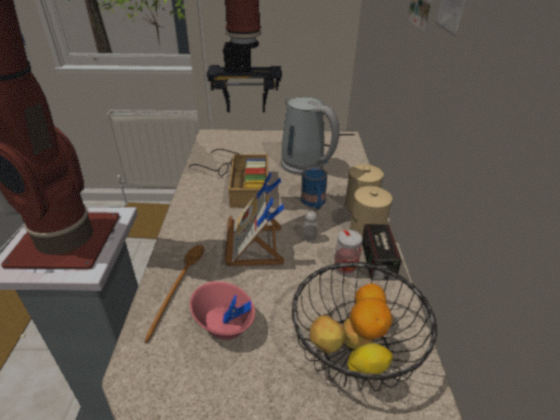

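View pics/t10f.png

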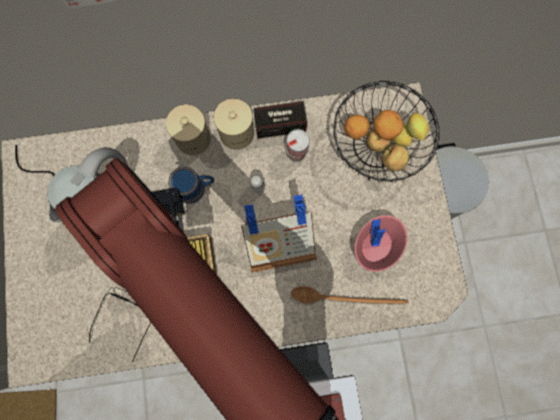

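```bash
python3 - <<'E'
from h import *
import pickle
S,T=pickle.load(open("f1.pkl","rb"))
for o in(-.059,.0605):
    for dz in(-.030,-.020,.05): print(o,dz,"T",proj(T,OB+o*by-.0055*bx+dz*bz),"S",proj(S,OB+o*by-.0055*bx+dz*bz),"Tback",proj(T,OB+o*by+.017*bx+dz*bz) if dz>0 else "")
S0,T0=pickle.load(open("f0.pkl","rb"))
def red(f,lo,hi,box):
    h=cv2.cvtColor(f["image"],cv2.COLOR_RGB2HSV);m=cv2.inRange(h,lo,hi);x,y,w,hh=box
    M=cv2.moments(m[y:y+hh,x:x+w],True);return x+M["m10"]/M["m00"],y+M["m01"]/M["m00"],M["m00"]
for f in(T0,T): print("plate red",red(f,(0,140,60),(8,255,255),(255,236,25,20)))
for n,b in(("salt T",(245,170,25,28)),("jam T",(282,125,30,38)),("mug T",(183,170,30,30))):
    x,y,w,h=b;a=T0["image"][y:y+h,x:x+w].astype(np.float32).mean(2);c=T["image"][y:y+h,x:x+w].astype(np.float32).mean(2)
    print(n,cv2.phaseCorrelate(a,c))
for n,b in(("salt S",(298,205,25,38)),("jam S",(332,225,34,48)),("mug S",(298,165,34,45))):
    x,y,w,h=b;a=S0["image"][y:y+h,x:x+w].astype(np.float32).mean(2);c=S["image"][y:y+h,x:x+w].astype(np.float32).mean(2)
    print(n,cv2.phaseCorrelate(a,c))
E
```

```text
-0.059 -0.03 T [301.6868 223.7427] S [257.3534 223.257 ] Tback 
-0.059 -0.02 T [301.3609 220.9077] S [259.6537 220.5482] Tback 
-0.059 0.05 T [298.9633 200.0517] S [276.3929 200.8358] Tback [297.0852 193.8775]
0.0605 -0.03 T [254.1658 233.4079] S [256.9089 195.5761] Tback 
0.0605 -0.02 T [253.5479 230.6213] S [258.9991 192.9919] Tback 
0.0605 0.05 T [249.001  210.1175] S [274.1559 174.253 ] Tback [247.8614 203.769 ]
plate red (265.7560975609756, 246.4390243902439, 41.0)
plate red (265.6, 246.46666666666667, 45.0)
salt T ((0.45228656292442615, -0.008272678870728356), 0.6453455162048339)
jam T ((-0.0930322509403787, 0.0324034347593809), 1.0078467988967896)
mug T ((-0.13909008168082693, 0.2076831431625319), 0.7803533045450847)
salt S ((0.1321902473191816, 0.08002644000927006), 0.5578574390411377)
jam S ((-0.062186052706014294, 0.0076082393813337035), 0.9610551954419525)
mug S ((-0.16109068520100323, 0.5185675744458003), 0.669798692950496)
```

Tip pixels match the fully seated prediction: clip 2 at row 224.5 against 223.7, clip 1 at 233.9 against 233.4. The card print moved less than 0.2 px. The bystanders' apparent shifts are at most about half a pixel and fall where the arm's shadow changed. Handing in.

```bash
python3 - <<'E'
from cell import ctrl
from h import *
st(ctrl,"final")
print(ctrl.finish_job())
E
```

```text
final t49.05 [0.5009 0.1983 0.2991] F [ 0.139  -0.6397 -0.7659] M [-0.0442 -0.1366 -0.0014] w0.08711
the job is handed in; nothing more can be done
None
```

I put the weak clip in the pink dish, clipped the card to the easel with the two sound ones, and handed the job in at 49 s; no verdict was reported.

- **Finding the weak clip:** Squeezing didn't separate them, because the fixed grip drove all three to the stop with the same closing time and no clear difference in width. I tilted each clip on the rim with one finger instead. Clips 1 and 2 pushed back with about 1.6 N and clip 3 with 0.37 N, so clip 3, the one on the easel side of the caddy, is the weak one.
- **Placing:** Clip 3 went into the dish first. Clip 2 then went towards the right top corner and clip 1 towards the left, about 60 mm either side of the middle. Each was pushed along the board until the edge met the coil, at about 13 and 15 N.
- **Last checks:** In the top view both jaw tips were within about 1 px of the fully seated position, and in the side view clip 2's tip was about 2 px off. The clips look in line with the board, and the card did not move. Clip 3 lies in the dish and the open gripper was well clear of everything.
- **Less certain:** The salt shaker and mug showed apparent shifts of up to half a pixel. I put this down to changed shadows; the jam jar showed none.

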